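# Latch, tug and turn over a drilled-plate carrier

### The job

Set the clear plate carrier, handle up, fully down in the cradle of the turnover stand (open the sliding latch first if it is in the way), and slide the latch fully shut over its ears. Take the carrier's handle and give it a firm, steady upward tug to confirm that the latch holds, and only then swing the crank over the top until the cradle stops, so that the carrier hangs upside down, still latched. Leave the other things on the bench where they are.

Things in the scene. Friction and masses are not known exactly. Their poses are not given: they have to be found in the camera images.
- stand: Turnover stand fixed to the bench, left or right: base 280 mm (y) x 90 mm (x); two grey posts 116 mm high at y = -134 and +70 mm carry an open aluminium cradle on a level axle along the stand's y, 100 mm above the bench. Origin: centre of the underside; z up. Crank at the +y end, latch knob near the -y end.
- cradle (a joint): Angle of the cradle, rad: 0 = upright, against its stop, crank pin on the stand's -x side, level with the axle; grows as the crank pin swings over the top to the +x side, stopping at 3.142, upside down. Stiff axle (0.35 N m, about 6 N at the pin): it stays where it is left.
- latch (a joint): Travel of the sliding latch frame on the cradle, m: 0 = fully open, 0.024 = fully shut against its stop. It slides along the stand's +y to shut, with 2.5 N friction, and may start anywhere. Below 0.005 the carrier can be dropped in or lifted out; fully shut, its four keepers lie right over the carrier's four ears with 3.5 mm play in height.
- latch_knob (a point): Gripping point of the latch's black square knob, 12 x 12 mm, which stands up on the latch's crossbar; its top is 9.5 mm above this point and the crossbar's top 23.5 mm below it. Axes as the cradle's.
- keepers: The four steel tabs (14 x 14 x 5 mm) of the latch frame that hold the carrier down; moves with the latch.
- seat (a point): Where the centre of the carrier's handle bar lies when the carrier is fully down in the cradle; 37 mm above the axle, turns with the cradle, whose axes it has (as the stand's when upright). The cradle's pocket is 90 mm along x by 116 mm along y, open below; the rails under the ears are level with the axle; outer guides 116 mm apart rise 8.5 mm above them.
- crank_grip (a point): Middle of the free length of the crank pin: a black bar 14 mm across and 52 mm long, parallel to the axle, 60 mm from the axle; the flat crank arm joins it 26 mm from this point on the stand's -y side, so the pin is free from above. Axes as the cradle's.
- carrier_handle (a point): Centre of the handle bar of the loose carrier (about 0.32 kg): bar 12 mm wide (x), 70 mm long (y), 14 mm high, on two posts at y = -30 and +30 mm. 45 mm above the carrier's underside, 32 mm above its plate's top, 37 mm above the undersides of its ears. z points up from plate to handle. It fits the cradle either way round (half a turn).
- oil_can: Bystander: steel can 42 mm across, 100 mm high, origin centre of underside, stands near the carrier.
- chuck_key: Bystander: chuck key lying flat, 86 x 70 mm T shape, 20 mm high, near the carrier.
- short_bit: Bystander: drill bit lying along its x, 90 mm long, 10 mm thick, near the carrier.
- long_bit: Bystander: drill bit lying along its x, 150 mm long, 15 mm thick, near the stand on its +x side.
- offcut: Bystander: clear drilled offcut, 60 x 100 x 8 mm, no ears or handle, near the stand on its -x side.
- jar: Bystander: amber jar 56 mm across, 90 mm high, near the middle of the bench, between the stand and the carrier or just beyond them.
- carrier_plate (a point): Centre of the top of the carrier's clear drilled plate, axes as the handle's: 84 (x) x 110 (y) x 13 mm, its lower 8 mm stepped in to 82 x 108, then 78 x 104 mm. Four aluminium ears, 14 mm wide and 5 mm thick with tops flush with the plate's top, at y = -35 and +35 mm, reach x = -54 and +54 mm.
Mind the look-alikes: they are no part of the job. Of the things that look like the part that bears carrier_handle, the smallest one is meant.

How it is judged (in metres and radians):
On the way, in this order (a step that is already met when the one before it is completed fails the run):
1. the carrier is fully down in the upright cradle, with the latch still open (distance between carrier_handle and seat below 0.008 m and value of joint latch below 0.008 m and value of joint cradle below 0.12 rad and z of carrier_handle in the frame of seat below 0.003 m), for 0.2 s.
2. the latch is slid fully shut over the carrier's ears (distance between carrier_handle and seat below 0.01 m and value of joint latch above 0.02 m and value of joint cradle below 0.12 rad), for 0.2 s.
3. the held carrier is tugged up against the shut latch with more than 5 N, the cradle still upright (contact force between keepers and carrier above 5 N and contact force between the fingers and carrier above 2 N and value of joint latch above 0.02 m and value of joint cradle below 0.12 rad), for 0.15 s.
At the end, for the whole second after the job is handed in: The cradle is turned over to its stop (within 0.1 rad), the latch is still shut (over 20 of 24 mm), and the carrier is in the cradle within 10 mm of its seat, upside down (within 0.14 rad) and at rest (value of joint cradle above 3.04 rad and value of joint latch above 0.02 m and distance between carrier_handle and seat below 0.01 m and angle between carrier_handle's own z axis and vertical above 3 rad and velocity of joint cradle between -0.05 and 0.05 rad/s); the robot touches nothing.
It fails at once if the cradle is turned over while the latch is not shut (value of joint cradle above 0.5 rad and value of joint latch below 0.018 m).
It fails at once if a bystander is shifted by more than 40 mm (distance of any of oil_can, chuck_key, short_bit, long_bit, offcut, jar from where it was at the start of the episode above 0.04 m).
It also fails if it takes over 72 s, if anything falls off the work surface, if the arm or the gripper's body presses on something with over 40 N, if the wrist force passes 120 N, or if a joint passes its speed limit or range.

### The arm

A 6-joint arm with a two-finger parallel gripper is mounted at the origin on the work surface. World frame = base frame: x ahead of the robot, y to its left, z up, the work surface at z = 0. Lengths are in m, angles in degrees, forces in N, time in s.
With the tool pointing down it reaches from about 0.3 to 0.75 m from the base axis. Payload 8.5 kg.
Tool frame: the origin (TCP) lies on the centre line of the jaws, within the pads' length; the fingertips stand 14 mm ahead of it and the grasp point (between the pads) lies 5 mm behind it; z points along the fingers, x is the direction in which the jaws open and shut, and the axes are right-handed (so a half turn about z gives the same grasp; the last joint's range is limited). The gripper opens to 85 mm and grips with 20 to 120 N. Pads are 22 mm wide; open, the fingers measure 114 mm over their backs; the gripper's body (76 mm by 85 mm) begins 54 mm behind the grasp point. The pads swing forward as they close: fully open they stand 13 mm farther back than shut.
Start: joints at [53.44, 21.807, 74.336, -0, 83.858, -12.336], TCP at [0.226, 0.502, 0.245] pointing down, gripper open.
Joint ranges: [-178.18, 178.18], [-50.72, 133.34], [12.68, 142.11], [-81.47, 261.47], [9.98, 163.14], [-165.26, 165.26]. Speed limits (degrees/s): [136.94, 136.94, 180, 180, 180, 180].

### API

Orientations are given as a 3x3 rotation matrix whose columns are the frame's x, y, z axes.
In Python, from rig import * gives the robot as it stands.
- The arm moves only by the shell command python3 -m crank 'ROWS' [FORCE]. ROWS is JSON, one flat list of numbers, 7 for each row, row after row: the turn, a rotation vector about the world's x, y, z in rad, then the shift along the world's x, y, z in m, then the opening in per cent of the stroke, from 0 (shut) to 100 (fully open). A call has 1 to 20 rows; each row shifts and turns the commanded pose from where the row before left it; what a row does not reach is not made up. A row lasts 1/10 s, in which the tool goes at most 50 mm and 8.59 degrees, less where a joint would pass 70% of its speed; a pose out of reach is approached as far as the arm can. A call is refused whole if a number of a shift passes 0.05 or a number of a turn 0.15, either way. A call with a gripper value outside its range is refused whole. The fingers move at their own pace and stop on an object; FORCE is the grip in N (left out, the last holds). Time passes only in rows, so rows that do not move let the fingers close. It gives the time, the measured TCP pose, the force and the opening at its end, in the units of the state.
- observe(): the state, without advancing time (a new reading comes with each control period).
- get_image(name): name is "scene" or "top" or "wrist"; returns a dict with "frame" (420x560x3 uint8, red, green, blue), "fov_y" (degrees; the focal length in pixels is half the picture's height over the tangent of half this angle, whatever the lens; pixels are square), "cx", "cy" (the principal point, pixels), "world_to_cam" (4x4, takes a point from world to camera coordinates). Camera axes: x right, y up, looking along -z (the intrinsics and any distortion apply to the point x, -y, -z); pixel columns grow to the right and rows downward; lengths in m; the calibration is good to about 2 mm. A picture is of the moment at which its call begins. There is no depth.
- close_job(): hands the job in, once; it reports no verdict.
The state is a dict: "time_s": time; "q": joint angles; "qvel": joint speeds; "joint_efforts": joint torques, N m; "position": TCP position; "tool_rot": TCP orientation; "ft_force": force on the tool from outside, world axes, zero at the start; "wrist_torque": the same for the moment, N m; "grip_width": finger opening in m.
Only numpy, scipy, OpenCV 4.12 (cv2) and the standard library are available. Lean on these libraries where they do the work, as an engineer would, in place of code of your own. Each camera call takes 0.05 s, during which the arm holds its last target. There are 200 camera calls.

## Working session

There is one attempt and no reset: what is moved stays moved. The work goes in short steps, Python scripts to look and compute and a shell command to move; the robot and the scene stay as the last step left them, time stands still between calls to the robot, and variables do not carry over. Pictures are saved under pics/ and viewed, about 8 in all and at most 12, crops included, and the job is handed in when it is done.

```bash
ls; mkdir -p pics; python3 - <<'E'
from rig import *
import cv2
for n in("scene","top"):
    d=get_image(n);cv2.imwrite(f"pics/{n}0.png",cv2.resize(d["frame"][:,:,::-1],(800,600),interpolation=cv2.INTER_CUBIC))
    print(n,d["fov_y"],d["cx"],d["cy"],d["world_to_cam"],[k for k in d])
print(observe())
E
```

```text
pics
scene 42.73465510913656 271.67771309145655 212.03802008523178 [[ 0.69921373  0.71473007 -0.01615822 -0.31411017]
 [-0.44310719  0.45100294  0.77475956  0.17097703]
 [ 0.56103136 -0.53456269  0.63204948 -1.60061628]
 [ 0.          0.          0.          1.        ]] ['frame', 'fov_y', 'cx', 'cy', 'world_to_cam']
top 52.365994170231595 275.3028217524261 209.0809627443056 [[-0.02422401 -0.99969674  0.00443091 -0.05302776]
 [ 0.99091756 -0.02342439  0.13241486 -0.5342723 ]
 [-0.13227091  0.00759828  0.99118448 -0.97003424]
 [ 0.          0.          0.          1.        ]] ['frame', 'fov_y', 'cx', 'cy', 'world_to_cam']
{'time_s': 0.1, 'q': array([ 5.34396475e+01,  2.18374151e+01,  7.43771703e+01,  1.39371094e-03,
        8.38586094e+01, -1.23365615e+01]), 'qvel': array([-0.07279855, -0.09860657, -0.16728497, -0.01699356, -0.11168143,
       -0.08185336]), 'joint_efforts': array([ 3.03721907e-03, -4.49223304e+01, -2.31656420e+01, -2.51472402e-04,
        3.70893016e-03,  2.09791224e-06]), 'position': array([0.22552867, 0.50138105, 0.24478991]), 'tool_rot': array([[ 4.10303642e-01,  9.11948635e-01, -7.80387419e-04],
       [ 9.11948122e-01, -4.10304277e-01, -1.01171125e-03],
       [-1.24282499e-03, -2.96564029e-04, -9.99999184e-01]]), 'ft_force': array([-0.42217436,  0.07862943,  0.80190197]), 'wrist_torque': array([-0.03345174, -0.00463104,  0.04196436]), 'grip_width': 0.08508140269511065}
```

View pics/top0.png

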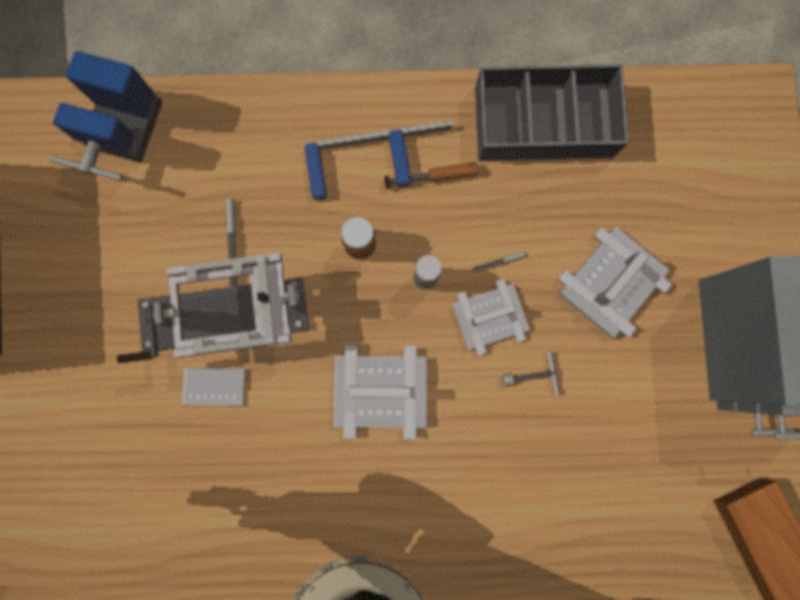

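View pics/scene0.png

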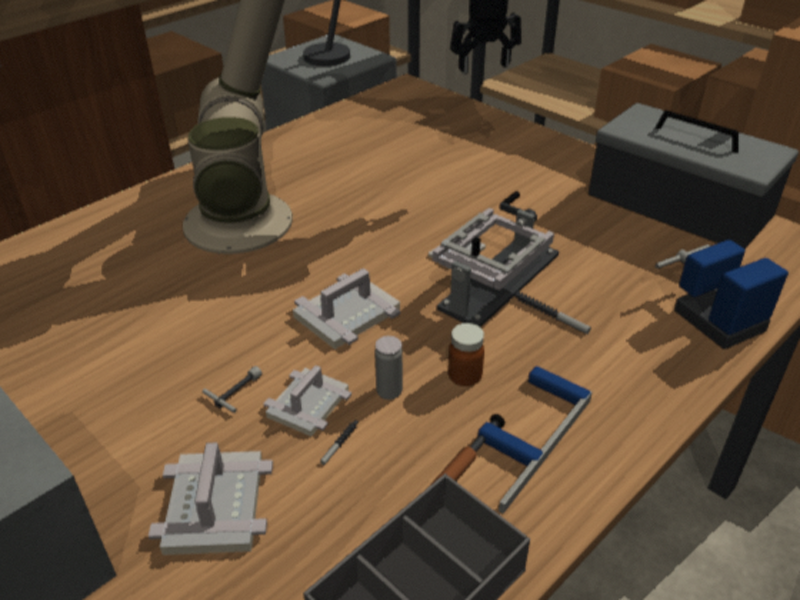

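The candidates for the carrier, in top-view 800x600 pixels, are three plates with ears and a handle at (492,316), (380,392) and (615,282), plus the bare offcut at (213,387). The smallest is (492,316), near the can, key and short bit as described. In the scene view it is at (307,400). The stand's crank pin is at (135,357) and its knob at (263,297). I'll check both in a close crop.

```bash
cat > h.py <<'E'
import numpy as np, cv2
from rig import *
np.set_printoptions(precision=4,suppress=True)
def ray(d,u,v):
    h=d["frame"].shape[0]; f=h/2/np.tan(np.radians(d["fov_y"]/2)); M=np.array(d["world_to_cam"])
    c=np.array([(u-d["cx"])/f,-(v-d["cy"])/f,-1.0]); R=M[:3,:3]
    return -R.T@M[:3,3], R.T@c
def onz(d,u,v,z):
    o,r=ray(d,u,v); return o+r*(z-o[2])/r[2]
def proj(d,p):
    h=d["frame"].shape[0]; f=h/2/np.tan(np.radians(d["fov_y"]/2)); M=np.array(d["world_to_cam"])
    c=M[:3,:3]@np.array(p)+M[:3,3]; return np.array([d["cx"]+f*c[0]/-c[2], d["cy"]-f*c[1]/-c[2]])
def crop(d,x0,y0,w,h,s):
    c=cv2.resize(d["frame"][y0:y0+h,x0:x0+w,::-1],None,fx=s,fy=s,interpolation=cv2.INTER_CUBIC); return c
E
python3 - <<'E'
from h import *
t=get_image("top");s=get_image("scene")
a=crop(t,78,165,150,110,5)[:, :]
b=crop(t,310,185,75,75,4); c=crop(s,175,245,80,65,4)
canvas=np.zeros((600,800,3),np.uint8)
a=crop(t,78,165,145,110,4)
canvas[:440,:580]=a[:440,:580]
b=crop(t,315,190,60,62,4)[:, :220]; canvas[:248,580:800]=b
c=crop(s,183,250,65,60,4)[:, :220]; canvas[260:500,580:800]=c
cv2.imwrite("pics/crops.png",canvas)
E
```

```text
(no output)
```

View pics/crops.png

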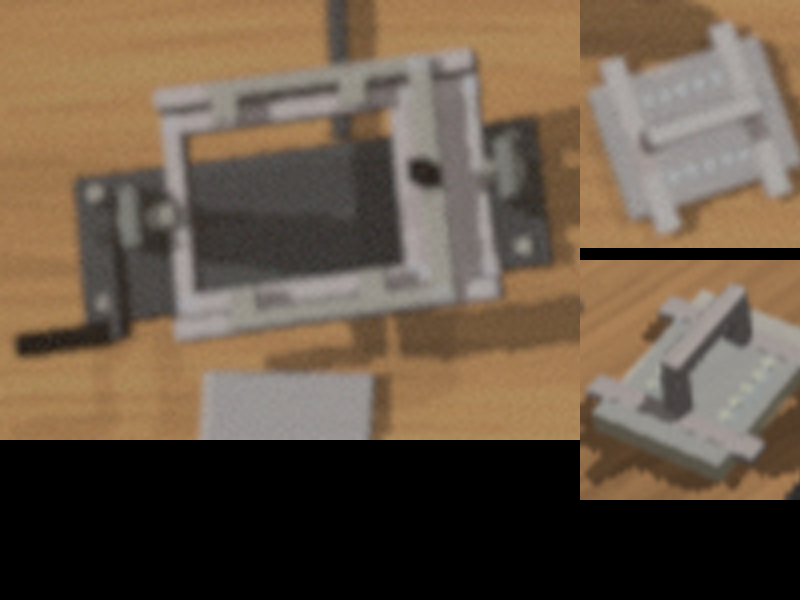

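The crops confirm the choice. The small carrier lies upright with its bar from (648,138) to (757,105) in the top crop. The stand crop shows the cradle corners, the knob at (427,172) and the crank pin from (18,345) to (108,332). Next I turn these into positions.

```bash
python3 - <<'E'
from h import *
t=get_image("top");s=get_image("scene")
A=lambda u,v,z:onz(t,78+u/4,165+v/4,z)
B=lambda u,v,z:onz(t,315+(u-580)/4,190+v/4,z)
S=lambda u,v,z:onz(s,183+(u-580)/4,250+(v-260)/4,z)
def two(p,q):
    (o1,r1),(o2,r2)=ray(t,*p),ray(s,*q); k=np.linalg.lstsq(np.c_[r1,-r2],o2-o1,rcond=None)[0]
    a,b=o1+r1*k[0],o2+r2*k[1]; return (a+b)/2,np.linalg.norm(a-b)
print("cradle corners");C=[A(*p,.107) for p in((155,90),(475,52),(500,297),(180,338))];print(np.array(C),np.linalg.norm(np.diff(C,axis=0),axis=1),np.mean(C,0))
d=(C[0]-C[1])+(C[3]-C[2]);print("stand +y dir yaw",np.degrees(np.arctan2(-d[0],d[1])))
print("pin ends",A(18,345,.107),A(128,325,.107)); print("knob",A(425,165,.15),A(425,172,.15))
print("base",A(80,178,.01),A(537,120,.01),A(552,262,.01),A(90,320,.01))
for p in((225,105),(350,88),(243,305),(378,290),(425,62),(447,300)): print("keepers",p,A(*p,.112))
h=[B(648,138,.05),B(757,105,.05)];print("handle",h,np.mean(h,0),np.linalg.norm(h[0]-h[1]))
P=[B(*p,.013) for p in((590,92),(752,38),(800,165),(635,220))];print("plate",np.mean(P,0),np.linalg.norm(np.diff(P,axis=0),axis=1))
E=[B(*p,.013) for p in((612,62),(722,27),(779,190),(666,228))];print("ears",np.mean(E,0),np.linalg.norm(np.diff(E,axis=0),axis=1),np.array(E))
e=(E[1]-E[0])+(E[2]-E[3]);print("carrier y yaw",np.degrees(np.arctan2(e[0],-e[1])))
print("scene handle",S(668,358,.052),S(740,292,.052))
# knob in scene (476,245)/800
print(two((78+425/4,165+168/4),(476*.7,243*.7)))
print("crank pin two", two((78+64/4,165+338/4),(511*.7,200*.7)))
E
```

```text
cradle corners
[[0.5794 0.2819 0.107 ]
 [0.5966 0.1063 0.107 ]
 [0.4612 0.0928 0.107 ]
 [0.4432 0.2651 0.107 ]] [0.1764 0.1361 0.1732] [0.5201 0.1865 0.107 ]
stand +y dir yaw 5.7678192758903615
pin ends [0.4416 0.352  0.107 ] [0.4509 0.2932 0.107 ]
knob [0.528  0.1247 0.15  ] [0.5243 0.1247 0.15  ]
base [0.5454 0.3613 0.01  ] [0.5743 0.086  0.01  ] [0.4878 0.0774 0.01  ] [0.4598 0.3527 0.01  ]
keepers (225, 105) [0.5692 0.2417 0.112 ]
keepers (350, 88) [0.577  0.1737 0.112 ]
keepers (243, 305) [0.4599 0.2299 0.112 ]
keepers (378, 290) [0.4662 0.1575 0.112 ]
keepers (425, 62) [0.5906 0.1328 0.112 ]
keepers (447, 300) [0.4599 0.1204 0.112 ]
handle [array([ 0.4919, -0.1958,  0.05  ]), array([ 0.5096, -0.2598,  0.05  ])] [ 0.5007 -0.2278  0.05  ] 0.06637617450946079
plate [ 0.5005 -0.229   0.013 ] [0.1038 0.0814 0.1046]
ears [ 0.5018 -0.2293  0.013 ] [0.0702 0.1036 0.0716] [[ 0.5419 -0.1812  0.013 ]
 [ 0.5617 -0.2486  0.013 ]
 [ 0.4623 -0.278   0.013 ]
 [ 0.4413 -0.2095  0.013 ]]
carrier y yaw 16.708656034767266
scene handle [ 0.5127 -0.2593  0.052 ] [ 0.5015 -0.1997  0.052 ]
(array([0.5295, 0.1287, 0.1364]), np.float64(0.0031394928809221315))
crank pin two (array([0.4459, 0.3335, 0.0943]), np.float64(0.0018630727011063229))
```

```bash
python3 -m crank '[0,0,-0.0873,0.025,-0.028,0.008,60, 0,0,-0.0873,0.025,-0.028,0.008,60, 0,0,-0.0873,0.025,-0.028,0.008,60, 0,0,-0.0873,0.025,-0.028,0.008,60, 0,0,-0.0873,0.025,-0.028,0.008,60, 0,0,-0.0873,0.025,-0.028,0.008,60, 0,0,-0.0873,0.025,-0.028,0.008,60, 0,0,-0.0873,0.025,-0.028,0.008,60, 0,0,-0.0873,0.025,-0.028,0.008,60, 0,0,-0.0873,0.025,-0.028,0.008,60, 0,0,-0.0873,0.025,-0.028,0.008,60, 0,0,-0.0873,0.025,-0.028,0.008,60, 0,0,0,0,0,0,60, 0,0,0,0,0,0,60]' 30
python3 - <<'E'
from h import *
w=get_image("wrist");o=observe();print(o["position"],o["tool_rot"],o["q"],w["fov_y"],w["cx"],w["cy"])
cv2.imwrite("pics/w1.png",cv2.resize(w["frame"][:,:,::-1],(800,600),interpolation=cv2.INTER_CUBIC))
for n,p in dict(seat=(.519,.2,.137),knob=(.528,.1265,.146),pin=(.4459,.3335,.1)).items(): print(n,proj(w,p)/.7)
E
```

```text
time_s: 1.7
position: [0.5257, 0.1653, 0.3409]
tool_rot: [[0.995, 0.1, -0.001], [0.1, -0.995, 0.0], [-0.001, -0.0, -1.0]]
ft_force: [-0.4, -0.2, -0.4]
grip_width: 0.0517
[0.5252 0.1659 0.341 ] [[ 0.9949  0.1012 -0.0008]
 [ 0.1012 -0.9949  0.0002]
 [-0.0008 -0.0003 -1.    ]] [ 5.2081 19.1888 62.7582  0.0153 98.0983 -0.5983] 69.76299244614137 283.0325839075665 206.58781275493527
seat [401.3033 217.3742]
knob [403.4435 312.4884]
pin [322.0675  22.8167]
```

View pics/w1.png

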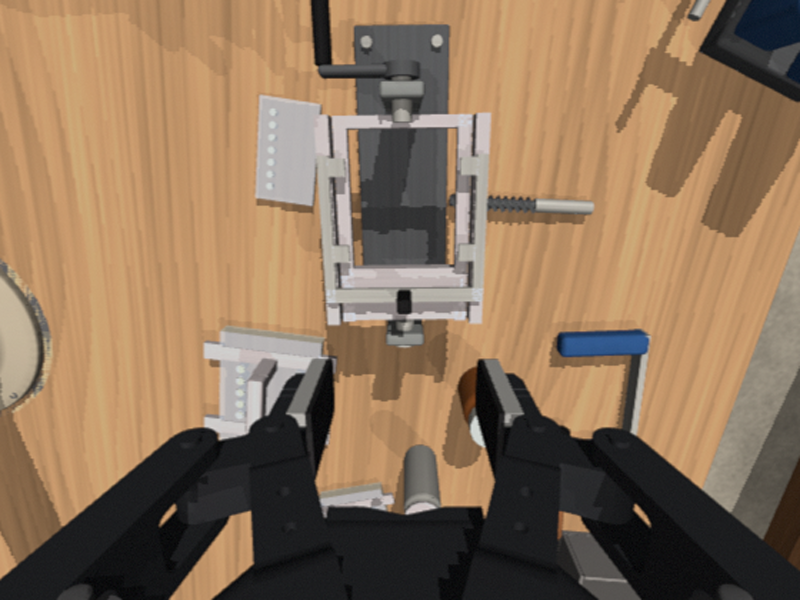

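The wrist view shows the upright cradle, with knob top at (404,293), keepers at (333,167), (469,165), (340,254) and (466,254), and pocket corners near (346,128) and (460,267).

```bash
python3 - <<'E'
from h import *
w=get_image("wrist")
W=lambda u,v,z:onz(w,u*.7,v*.7,z)
y=np.array([-.1012,.9949,0]);x=np.array([.9949,.1012,0]);o=np.array([.5168,.2194,0])
L=lambda p:np.array([(p-o)@x,(p-o)@y,p[2]])
for n,u,v,z in [("knobtop",404,293,.146),("knobbase",404,309,.113),("cr",318,116,.108),("cr",490,114,.108),("cr",482,321,.108),("cr",328,324,.108),("pocketTL",347,128,.1),("pTR",459,127,.1),("pBL",350,286,.1),("pBR",460,284,.1),("lipBL",350,267,.1),
 ("kp",333,167,.112),("kp",469,165,.112),("kp",340,254,.112),("kp",466,254,.112),("base",356,25,.01),("base",449,26,.01),("pinjoin",322,68,.1),("armend",322,76,.1),("axleend+y",402,62,.1),("axle",403,120,.1),("axle-",404,325,.1)]:
    p=W(u,v,z);print(n,p,L(p))
E
```

```text
knobtop [0.5263 0.1433 0.146 ] [ 0.0018 -0.0766  0.146 ]
knobbase [0.5288 0.1187 0.113 ] [ 0.0018 -0.1014  0.113 ]
cr [0.4464 0.2683 0.108 ] [-0.0651  0.0558  0.108 ]
cr [0.5793 0.2833 0.108 ] [0.0686 0.0572 0.108 ]
cr [0.5997 0.1127 0.108 ] [ 0.0717 -0.1146  0.108 ]
cr [0.4625 0.0958 0.108 ] [-0.0665 -0.1174  0.108 ]
pocketTL [0.4683 0.2623 0.1   ] [-0.0439  0.0476  0.1   ]
pTR [0.5575 0.2722 0.1   ] [0.0458 0.0484 0.1   ]
pBL [0.4791 0.1309 0.1   ] [-0.0465 -0.0842  0.1   ]
pBR [0.5766 0.1427 0.1   ] [ 0.0517 -0.0824  0.1   ]
lipBL [0.478  0.1483 0.1   ] [-0.0458 -0.0668  0.1   ]
kp [0.4606 0.2316 0.112 ] [-0.0547  0.0178  0.112 ]
kp [0.568 0.244 0.112] [0.0534 0.0193 0.112 ]
kp [0.4701 0.1618 0.112 ] [-0.0523 -0.0526  0.112 ]
kp [0.576  0.1725 0.112 ] [ 0.0541 -0.0526  0.112 ]
base [0.4594 0.3579 0.01  ] [-0.0431  0.1436  0.01  ]
base [0.546  0.3659 0.01  ] [0.0438 0.1428 0.01  ]
pinjoin [0.4464 0.3036 0.1   ] [-0.0615  0.0909  0.1   ]
armend [0.4467 0.298  0.1   ] [-0.0618  0.0853  0.1   ]
axleend+y [0.5074 0.314  0.1   ] [0.0002 0.095  0.1   ]
axle [0.5124 0.2728 0.1   ] [0.001  0.0536 0.1   ]
axle- [0.5308 0.0987 0.1   ] [ 0.0018 -0.1215  0.1   ]
```

```bash
python3 -m crank '[0,0,0,0.0015,-0.0195,-0.03,50, 0,0,0,0.0013,-0.0194,-0.03,50, 0,0,0,0,0,-0.04,50, 0,0,0,0,0,-0.04,50, 0,0,0,0,0,-0.04,50, 0,0,0,0,0,-0.027,50, 0,0,0,0,0,0,50, 0,0,0,0,0,0,0, 0,0,0,0,0,0,0, 0,0,0,0,0,0,0, 0,0,0,0,0,0,0, 0,0,0,0,0,0,0]' 40
```

```text
time_s: 3.0
position: [0.5289, 0.127, 0.1363]
tool_rot: [[0.995, 0.101, 0.003], [0.101, -0.995, 0.001], [0.003, -0.0, -1.0]]
ft_force: [-1.7, 1.5, 7.5]
grip_width: 0.0114
```

```bash
python3 -m crank '[0,0,0,0.0004,-0.004,0,0, 0,0,0,0.0004,-0.004,0,0, 0,0,0,0.0004,-0.004,0,0]'; python3 -m crank '[0,0,0,0.0004,-0.004,0,0, 0,0,0,0.0002,-0.002,0,0]'; python3 -m crank '[0,0,0,0.0003,-0.003,0,0, 0,0,0,0,0,0,0]'
```

```text
time_s: 3.3
position: [0.5302, 0.115, 0.1363]
tool_rot: [[0.995, 0.101, 0.003], [0.101, -0.995, 0.001], [0.003, -0.0, -1.0]]
ft_force: [-0.9, 3.3, 8.3]
grip_width: 0.0111
time_s: 3.5
position: [0.5308, 0.1098, 0.1362]
tool_rot: [[0.995, 0.1, 0.003], [0.1, -0.995, 0.003], [0.004, -0.003, -1.0]]
ft_force: [-1.5, 14.9, 7.2]
grip_width: 0.0111
time_s: 3.7
position: [0.5307, 0.1097, 0.1362]
tool_rot: [[0.995, 0.101, 0.003], [0.101, -0.995, 0.008], [0.004, -0.008, -1.0]]
ft_force: [-1.0, 23.0, 7.3]
grip_width: 0.0107
```

```bash
python3 -m crank '[0,0,0,-0.0003,0.0035,0,0, 0,0,0,0,0,0,50, 0,0,0,0,0,0,50, 0,0,0,0,0,0,50, 0,0,0,0,0,0,50, 0,0,0,0,0.01,0.04,50, 0,0,0,0,0.02,0.04,50, 0,0,0,-0.002,0.02,0.04,50, 0,0,0,-0.002,0.02,0.04,50, 0,0,0,0,0,0,50, 0,0,0,0,0,0,50]'
python3 - <<'E'
from h import *
w=get_image("wrist");cv2.imwrite("pics/w2.png",cv2.resize(w["frame"][:,:,::-1],(800,600),interpolation=cv2.INTER_CUBIC))
E
```

```text
time_s: 4.8
position: [0.5262, 0.1793, 0.2946]
tool_rot: [[0.995, 0.101, 0.001], [0.101, -0.995, -0.0], [0.001, 0.0, -1.0]]
ft_force: [0.1, -0.2, -0.3]
grip_width: 0.043
```

View pics/w2.png

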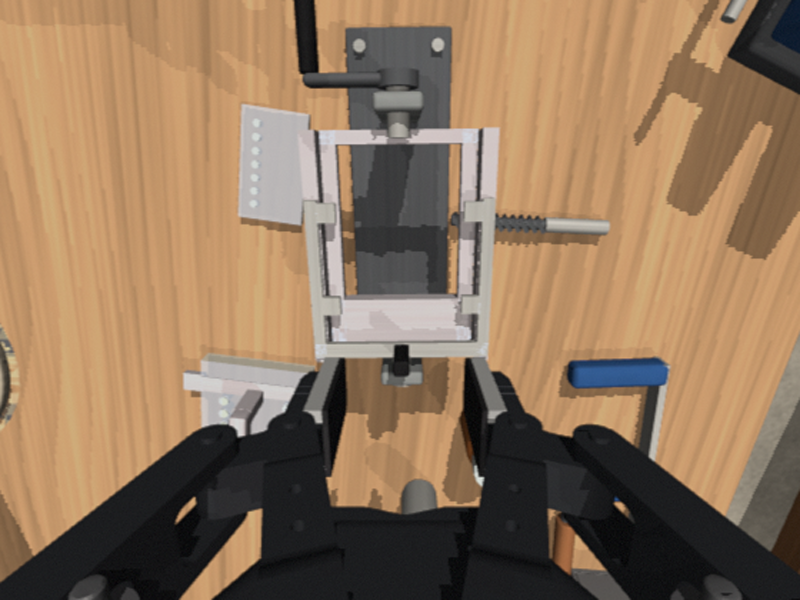

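The latch now lies fully open, with keepers at (320,212), (480,210), (330,304) and (470,304). The pocket edges are at rows 143 and 296 and columns 340 and 461.

```bash
python3 - <<'E'
from h import *
w=get_image("wrist")
W=lambda u,v,z:onz(w,u*.7,v*.7,z)
y=np.array([-.1012,.9949,0]);x=np.array([.9949,.1012,0]);o=np.array([.5168,.2194,0])
L=lambda p:np.array([(p-o)@x,(p-o)@y,p[2]])
for n,u,v,z in [("top",400,144,.1),("bot",400,296,.1),("left",340,220,.1),("right",461,220,.1),("outL",303,200,.108),("outR",497,200,.108),
 ("kp",320,212,.1135),("kp",480,210,.1135),("kp",330,305,.1135),("kp",470,304,.1135),("knobtop",401,353,.1465),("pin end",307,72,.107),("armside",305,79,.1)]:
    p=W(u,v,z);print(n,p,L(p))
k=np.mean([W(*p,.1135) for p in((320,212),(480,210),(330,305),(470,304))],0);print("shut kp centre",k+.024*y)
print("pocket centre",(W(400,144,.1)+W(400,296,.1))/2,(W(340,220,.1)+W(461,220,.1))/2)
print(W(303,130,.108)-W(320,355,.108),W(498,130,.108)-W(486,355,.108))
E
```

```text
top [0.5131 0.2658 0.1   ] [0.001  0.0466 0.1   ]
bot [0.524  0.1539 0.1   ] [ 0.0006 -0.0659  0.1   ]
left [0.474  0.2084 0.1   ] [-0.0437 -0.0067  0.1   ]
right [0.5634 0.2174 0.1   ] [ 0.0461 -0.0067  0.1   ]
outL [0.448  0.2211 0.108 ] [-0.0683  0.0086  0.108 ]
outR [0.5858 0.235  0.108 ] [0.0702 0.0085 0.108 ]
kp [0.4614 0.2145 0.1135] [-0.0556  0.0008  0.1135]
kp [0.5738 0.2273 0.1135] [0.0575 0.002  0.1135]
kp [0.4718 0.1458 0.1135] [-0.0522 -0.0687  0.1135]
kp [0.577  0.1572 0.1135] [ 0.0536 -0.068   0.1135]
knobtop [0.5278 0.1271 0.1465] [ 0.0016 -0.093   0.1465]
pin end [0.4479 0.3041 0.107 ] [-0.06    0.0912  0.107 ]
armside [0.4451 0.3007 0.1   ] [-0.0631  0.0882  0.1   ]
shut kp centre [0.5186 0.2101 0.1135]
pocket centre [0.5186 0.2099 0.1   ] [0.5187 0.2129 0.1   ]
[-0.0186  0.167   0.    ] [-0.0182  0.167   0.    ]
```

```bash
python3 -m crank '[0,0,0.0183,-0.0025,-0.0407,-0.004,50, 0,0,0.0183,-0.0025,-0.0407,-0.004,50, 0,0,0.0183,-0.0025,-0.0407,-0.004,50, 0,0,0.0183,-0.0025,-0.0407,-0.004,50, 0,0,0.0183,-0.0025,-0.0407,-0.004,50, 0,0,0.0183,-0.0025,-0.0407,-0.004,50, 0,0,0.0183,-0.0025,-0.0407,-0.004,50, 0,0,0.0183,-0.0025,-0.0407,-0.004,50, 0,0,0.0183,-0.0025,-0.0407,-0.004,50, 0,0,0.0183,-0.0025,-0.0407,-0.004,50, 0,0,0,0,0,0,50, 0,0,0,0,0,0,50]' 60
python3 - <<'E'
from h import *
w=get_image("wrist");cv2.imwrite("pics/w3.png",cv2.resize(w["frame"][:,:,::-1],(800,600),interpolation=cv2.INTER_CUBIC));print(proj(w,(.501,-.228,.045))/.7)
E
```

```text
time_s: 6.1
position: [0.5005, -0.2287, 0.2529]
tool_rot: [[0.961, 0.277, -0.002], [0.277, -0.961, 0.002], [-0.002, -0.003, -1.0]]
ft_force: [1.2, 0.9, 0.3]
grip_width: 0.0423
[406.4442 261.3665]
```

View pics/w3.png

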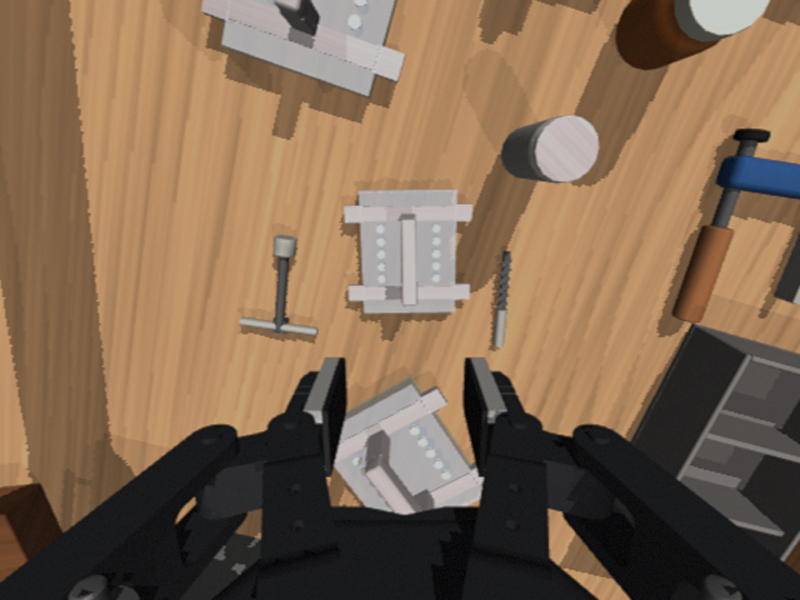

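The wrist view shows the bar centred at (409,260) and square to the jaws, against a predicted (406,261). The can, key and bit are clear of the descent.

```bash
python3 -m crank '[0,0,0,0.001,0.0005,-0.045,50, 0,0,0,0.0005,0.0005,-0.045,50, 0,0,0,0,0,-0.045,50, 0,0,0,0,0,-0.045,50, 0,0,0,0,0,-0.033,50, 0,0,0,0,0,0,50, 0,0,0,0,0,0,0, 0,0,0,0,0,0,0, 0,0,0,0,0,0,0, 0,0,0,0,0,0,0, 0,0,0,0,0,0,0, 0,0,0,0,0,0,0]' 60;
python3 -m crank '[0,0,0,0,0,0.02,0, 0,0,0,0,0,0.04,0, 0,0,0,0,0,0.04,0, 0,0,0,0,0,0,0, 0,0,0,0,0,0,0]'
```

```text
time_s: 7.35
position: [0.5036, -0.2271, 0.0435]
tool_rot: [[0.96, 0.28, 0.003], [0.28, -0.96, -0.002], [0.003, 0.003, -1.0]]
ft_force: [-0.2, 1.9, 8.1]
grip_width: 0.0111
time_s: 7.85
position: [0.5026, -0.2267, 0.1421]
tool_rot: [[0.96, 0.28, 0.001], [0.28, -0.96, -0.001], [0.001, 0.001, -1.0]]
ft_force: [-0.1, -0.3, -4.5]
grip_width: 0.0105
```

```bash
python3 -m crank '[0,0,0,0,0,0.04,0, 0,0,0,0,0,0.04,0, 0,0,-0.0163,0.0015,0.0397,0.0018,0, 0,0,-0.0163,0.0015,0.0397,0.0018,0, 0,0,-0.0163,0.0015,0.0397,0.0018,0, 0,0,-0.0163,0.0015,0.0397,0.0018,0, 0,0,-0.0163,0.0015,0.0397,0.0018,0, 0,0,-0.0163,0.0015,0.0397,0.0018,0, 0,0,-0.0163,0.0015,0.0397,0.0018,0, 0,0,-0.0163,0.0015,0.0397,0.0018,0, 0,0,-0.0163,0.0015,0.0397,0.0018,0, 0,0,-0.0163,0.0015,0.0397,0.0018,0, 0,0,-0.0163,0.0015,0.0397,0.0018,0, 0,0,0,0,0,0,0, 0,0,0,0,0,-0.04,0, 0,0,0,0,0,-0.02,0, 0,0,0,0,0,0,0, 0,0,0,0,0,0,0]'
python3 - <<'E'
from h import *
w=get_image("wrist");o=observe();print(o["position"],o["tool_rot"])
cv2.imwrite("pics/w4.png",cv2.resize(w["frame"][:,:,::-1],(800,600),interpolation=cv2.INTER_CUBIC));print(proj(w,(.5187,.21,.1))/.7)
p=o["position"];print(proj(w,p)/.7)
E
```

```text
time_s: 9.65
position: [0.5193, 0.2095, 0.1809]
tool_rot: [[0.995, 0.103, -0.001], [0.103, -0.995, -0.0], [-0.001, 0.0, -1.0]]
ft_force: [0.3, 0.8, -4.0]
grip_width: 0.0107
[0.5197 0.2096 0.1818] [[ 0.9946  0.1035  0.0008]
 [ 0.1035 -0.9946  0.0001]
 [ 0.0008  0.     -1.    ]]
[405.2218 314.9488]
[408.5132 399.8938]
```

View pics/w4.png

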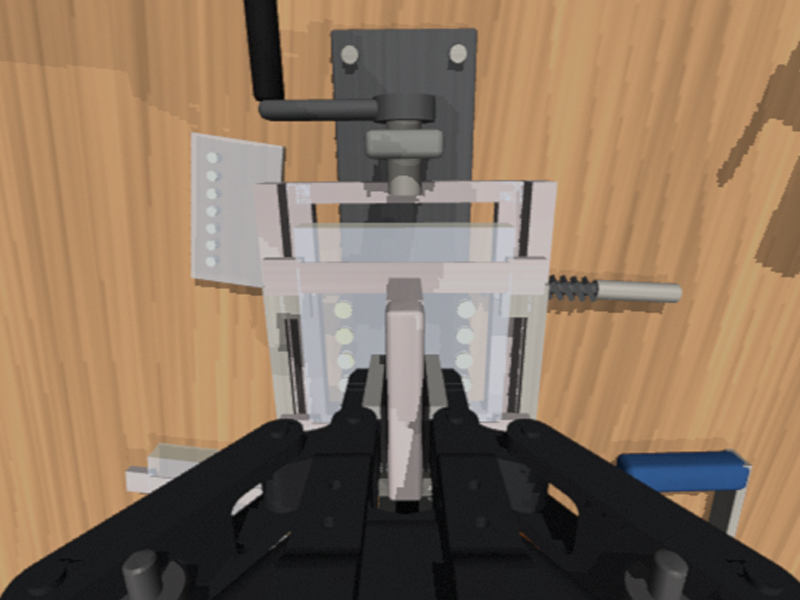

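The carrier is centred in x: ear ends at 263 and 550 against cradle edges at 257 and 555. Next I check y from its far plate edge at row 224 and its ear bar at rows 258–292.

```bash
python3 - <<'E'
from h import *
w=get_image("wrist");p=np.array(observe()["position"])
W=lambda u,v,z:onz(w,u*.7,v*.7,z)
y=np.array([-.1035,.9946,0]);zt=p[2]+.0015-.032
a=W(405,224,zt)-.055*y; b=W(406.5,275,zt)-.035*y; c=W(405,203,.1)-.058*y
print("carrier by edge",a,"by ears",b,"seat by pocket edge",c,W(263,275,zt),W(550,275,zt))
E
```

```text
carrier by edge [0.5191 0.2091 0.1517] by ears [0.5196 0.2098 0.1517] seat by pocket edge [0.5193 0.2089 0.1   ] [0.4618 0.239  0.1517] [0.5702 0.2502 0.1517]
```

```bash
python3 -m crank '[0,0,0,0,0,-0.015,0, 0,0,0,0,0,-0.015,0, 0,0,0,0,0,-0.01,0, 0,0,0,0,0,0,0]'; python3 -m crank '[0,0,0,0,0,-0.004,0, 0,0,0,0,0,-0.002,0, 0,0,0,0,0,0,0]'
```

```text
time_s: 10.15
position: [0.519, 0.2097, 0.1406]
tool_rot: [[0.995, 0.104, -0.001], [0.104, -0.995, -0.0], [-0.001, 0.0, -1.0]]
ft_force: [0.2, 0.2, -4.3]
grip_width: 0.0108
time_s: 10.45
position: [0.5196, 0.2099, 0.1356]
tool_rot: [[0.995, 0.104, 0.001], [0.104, -0.995, 0.0], [0.001, -0.0, -1.0]]
ft_force: [-0.5, -0.5, -3.3]
grip_width: 0.011
```

Nearly down. I ease on until contact, then release.

```bash
python3 -m crank '[0,0,0,0,0,-0.0015,0, 0,0,0,0,0,0,0, 0,0,0,0,0,0,0]';python3 -m crank '[0,0,0,0,0,0,40, 0,0,0,0,0,0,40, 0,0,0,0,0,0,40, 0,0,0,0,0,0,40, 0,0,0,0,0,0,40]';  python3 -m crank '[0,0,0,0,0,0.03,40, 0,0,0,0,0,0.04,40, 0,0,0,0,0,0.04,40, 0,0,0,0.0045,-0.044,0.01,40, 0,0,0,0,0,0,40, 0,0,0,0,0,0,40]'
python3 - <<'E'
from h import *
w=get_image("wrist");o=observe();print(o["position"],o["tool_rot"])
cv2.imwrite("pics/w5.png",cv2.resize(w["frame"][:,:,::-1],(800,600),interpolation=cv2.INTER_CUBIC));print(proj(w,(.5187,.21,.144))/.7)
E
```

```text
time_s: 10.75
position: [0.5196, 0.21, 0.1355]
tool_rot: [[0.995, 0.104, 0.003], [0.104, -0.995, 0.0], [0.003, -0.0, -1.0]]
ft_force: [-3.2, -1.0, 8.8]
grip_width: 0.0109
time_s: 11.25
position: [0.5193, 0.2098, 0.1336]
tool_rot: [[0.995, 0.104, -0.0], [0.104, -0.995, 0.0], [-0.0, -0.0, -1.0]]
ft_force: [-0.4, 0.1, 0.4]
grip_width: 0.0345
time_s: 11.85
position: [0.5237, 0.1654, 0.2535]
tool_rot: [[0.995, 0.102, -0.0], [0.102, -0.995, 0.0], [-0.0, -0.0, -1.0]]
ft_force: [0.1, -0.2, 0.3]
grip_width: 0.0344
[0.5235 0.166  0.2531] [[ 0.9946  0.1034 -0.0011]
 [ 0.1034 -0.9946  0.0002]
 [-0.0011 -0.0003 -1.    ]]
[405.1056 221.246 ]
```

View pics/w5.png

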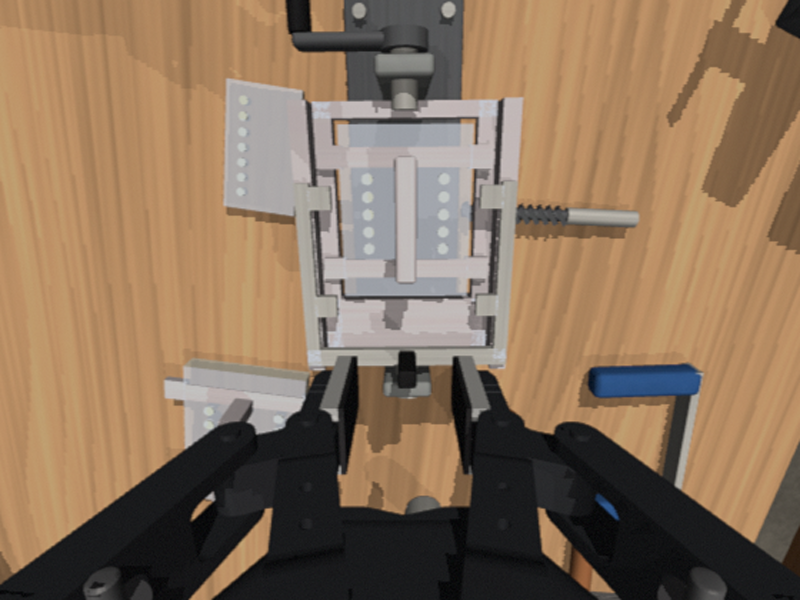

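The carrier sits square and low in the pocket, with the handle at (405,219) against a predicted (405,221). The keepers are still clear of the ears at (318,198). Now I shut the latch.

```bash
python3 -m crank '[0,0,0,0.0035,-0.0275,-0.02,40, 0,0,0,0.0035,-0.0275,-0.02,40, 0,0,0,0,0,-0.04,40, 0,0,0,0,0,-0.039,40, 0,0,0,0,0,0,40, 0,0,0,0,0,0,0, 0,0,0,0,0,0,0, 0,0,0,0,0,0,0, 0,0,0,0,0,0,0]' 40; python3 -m crank '[0,0,0,-0.0004,0.004,0,0, 0,0,0,-0.0004,0.004,0,0, 0,0,0,-0.0004,0.004,0,0, 0,0,0,-0.0004,0.004,0,0, 0,0,0,-0.0004,0.004,0,0]';python3 -m crank '[0,0,0,-0.0003,0.003,0,0, 0,0,0,-0.0003,0.003,0,0, 0,0,0,0,0,0,0]'
```

```text
time_s: 12.8
position: [0.531, 0.1113, 0.136]
tool_rot: [[0.995, 0.104, 0.002], [0.104, -0.995, 0.001], [0.002, -0.0, -1.0]]
ft_force: [-3.0, 2.0, 5.9]
grip_width: 0.0111
time_s: 13.3
position: [0.5288, 0.1305, 0.136]
tool_rot: [[0.995, 0.104, 0.001], [0.104, -0.995, -0.001], [0.001, 0.001, -1.0]]
ft_force: [-4.5, -3.4, 6.9]
grip_width: 0.0109
time_s: 13.6
position: [0.5284, 0.1351, 0.1361]
tool_rot: [[0.995, 0.104, 0.001], [0.104, -0.995, -0.004], [0.001, 0.004, -1.0]]
ft_force: [-4.5, -11.2, 8.9]
grip_width: 0.0112
```

```bash
python3 -m crank '[0,0,0,-0.0002,0.002,0,0, 0,0,0,0,0,0,0]'; python3 -m crank '[0,0,0,0,-0.002,0,0, 0,0,0,0,0,0,40, 0,0,0,0,0,0,40, 0,0,0,0,0,0,40, 0,0,0,0,0,0,40, 0,0,0,0,0,0.04,40, 0,0,0,0,0,0.03,40, 0,0,0,-0.004,0.036,0.01,40, 0,0,0,-0.004,0.036,0,40, 0,0,0,0,0,-0.04,40, 0,0,0,0,0,-0.04,40, 0,0,0,0,0,0,40]' 80
```

```text
time_s: 13.8
position: [0.5284, 0.1352, 0.1361]
tool_rot: [[0.995, 0.104, 0.001], [0.104, -0.995, -0.008], [0.0, 0.008, -1.0]]
ft_force: [-4.2, -22.0, 7.8]
grip_width: 0.0108
time_s: 15.0
position: [0.5175, 0.2088, 0.1304]
tool_rot: [[0.994, 0.105, -0.009], [0.105, -0.995, -0.002], [-0.009, 0.001, -1.0]]
ft_force: [-0.2, -0.3, 0.9]
grip_width: 0.034
```

```bash
python3 -m crank '[0,0,0,0.001,0,0.002,40, 0,0,0,0,0,0,0, 0,0,0,0,0,0,0, 0,0,0,0,0,0,0, 0,0,0,0,0,0,0]' 80; python3 -m crank '[0,0,0,0,0,0.002,0, 0,0,0,0,0,0.002,0, 0,0,0,0,0,0,0, 0,0,0,0,0,0,0]'
```

```text
time_s: 15.5
position: [0.5218, 0.2089, 0.1391]
tool_rot: [[0.995, 0.104, 0.004], [0.104, -0.995, 0.001], [0.004, -0.0, -1.0]]
ft_force: [-1.3, -1.2, 6.7]
grip_width: 0.0102
time_s: 15.9
position: [0.5209, 0.2088, 0.1406]
tool_rot: [[0.995, 0.104, -0.0], [0.104, -0.995, -0.0], [-0.0, 0.0, -1.0]]
ft_force: [-1.0, -0.1, -4.4]
grip_width: 0.01
```

```bash
python3 -m crank '[0,0,0,0,0,0.002,0, 0,0,0,0,0,0,0]'; python3 -m crank '[0,0,0,0,0,0.002,0, 0,0,0,0,0,0,0]'; python3 -m crank '[0,0,0,0,0,0.001,0, 0,0,0,0,0,0,0, 0,0,0,0,0,0,0]'
```

```text
time_s: 16.1
position: [0.5209, 0.2089, 0.1426]
tool_rot: [[0.995, 0.104, -0.0], [0.104, -0.995, -0.0], [-0.0, 0.0, -1.0]]
ft_force: [-0.0, -0.3, -4.1]
grip_width: 0.0101
time_s: 16.3
position: [0.5208, 0.2088, 0.1429]
tool_rot: [[0.995, 0.104, -0.002], [0.104, -0.995, -0.0], [-0.002, -0.0, -1.0]]
ft_force: [5.0, 0.6, -18.7]
grip_width: 0.0101
time_s: 16.6
position: [0.5208, 0.2088, 0.1429]
tool_rot: [[0.995, 0.104, -0.003], [0.104, -0.995, -0.0], [-0.003, -0.0, -1.0]]
ft_force: [7.3, 1.9, -26.6]
grip_width: 0.01
```

The tug met a hard stop at 27 N, so the latch holds. I lower, release, and go to the crank with the tool tilted 45°.

```bash
python3 -m crank '[0,0,0,0,0,-0.004,0, 0,0,0,0,0,-0.0035,0, 0,0,0,0,0,0,40, 0,0,0,0,0,0,40, 0,0,0,0,0,0,40, 0,0,0,0,0,0,40, 0,0,0,0,0,0.04,40, 0,0,0,0,0,0.04,40, 0,0,0,0,0,0.04,32, 0.0136,-0.13,0,-0.022,0.0187,0,32, 0.0136,-0.13,0,-0.022,0.0187,0,32, 0.0136,-0.13,0,-0.022,0.0187,0,32, 0.0136,-0.13,0,-0.022,0.0187,0,32, 0.0136,-0.13,0,-0.022,0.0187,0,32, 0.0136,-0.13,0,-0.022,0.0187,0,32, 0,0,0,0,0,0,32, 0,0,0,0,0,0,32]' 30
python3 - <<'E'
from h import *
w=get_image("wrist");o=observe();print(o["position"],o["tool_rot"],o["q"])
cv2.imwrite("pics/w6.png",cv2.resize(w["frame"][:,:,::-1],(800,600),interpolation=cv2.INTER_CUBIC));print(proj(w,(.4456,.3267,.1))/.7)
E
```

```text
time_s: 18.3
position: [0.3986, 0.3121, 0.2578]
tool_rot: [[0.74, 0.096, 0.665], [0.077, -0.995, 0.059], [0.668, 0.008, -0.744]]
ft_force: [0.1, -0.0, 0.5]
grip_width: 0.0271
[0.3993 0.3118 0.2581] [[ 0.7401  0.0948  0.6657]
 [ 0.0753 -0.9955  0.058 ]
 [ 0.6682  0.0072 -0.7439]] [ 33.4683   7.7433 103.4952 -33.5517  35.22    49.8179]
[300.8203 263.9884]
```

View pics/w6.png

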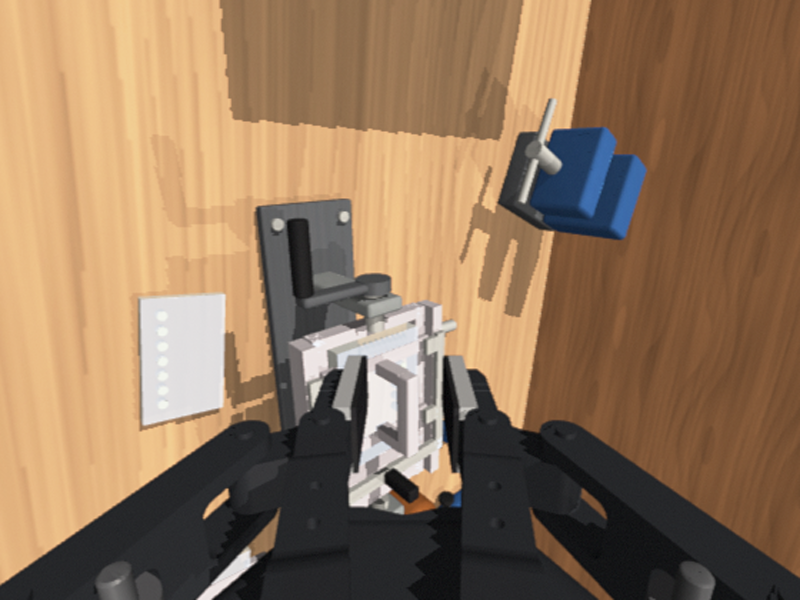

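The wrist view shows the round crank pin centred at (301,260), against a predicted (301,264). The carrier is in the cradle behind it. I approach along the tool.

```bash
python3 -m crank '[0,0,0,-0.004,0.006,-0.035,32, 0,0,0,-0.003,0.005,-0.035,32, 0,0,0,0,0,-0.029,32, 0,0,0,0,0,0,32, 0,0,0,0,0,0,32]'
python3 - <<'E'
from h import *
w=get_image("wrist");o=observe();R=np.array(o["tool_rot"]);p=np.array([.4456,.3275,.1]);print(o["position"],o["q"],R.T@(p-o["position"]),proj(w,p)/.7, (p-R[:,2]*-.004)-o["position"])
g=cv2.cvtColor(w["frame"],cv2.COLOR_RGB2HSV)[...,2]; 
m=(g<45).astype(np.uint8); n,l,s,c=cv2.connectedComponentsWithStats(m)
for i in range(1,n):
    if s[i,4]>150: print(s[i]/.7,c[i]/.7)
E
```

```text
time_s: 18.85
position: [0.393, 0.3224, 0.1593]
tool_rot: [[0.74, 0.093, 0.666], [0.075, -0.996, 0.056], [0.668, 0.008, -0.744]]
ft_force: [0.2, -0.4, 1.7]
grip_width: 0.0272
[0.3931 0.3226 0.1601] [ 35.4824  17.3896 111.8692 -58.3388  23.5923  79.1614] [-0.0011 -0.0004  0.0799] [405.3978 315.2737] [ 0.0552  0.0051 -0.0631]
[568.5714 214.2857  50.      31.4286 251.4286] [592.362  229.8864]
[ 391.4286  260.       27.1429  108.5714 1791.4286] [403.8881 310.4454]
[    0.       355.7143   800.       244.2857 61265.7143] [413.5491 521.3632]
```

```bash
python3 -m crank '[0,0,0,0.0138,0.0013,-0.0158,32, 0,0,0,0.0138,0.0013,-0.0158,32, 0,0,0,0,0,0,32]'; python3 -m crank '[0,0,0,0.0138,0.0013,-0.0158,32, 0,0,0,0.0138,0.0013,-0.0158,32, 0,0,0,0,0,0,32,0,0,0,0,0,0,32]'
python3 -c "
from h import *
o=observe();R=np.array(o['tool_rot']);print(o['q'],R,R.T@(np.array([.4456,.3275,.1])-o['position']))"
```

```text
time_s: 19.2
position: [0.4211, 0.3251, 0.1275]
tool_rot: [[0.739, 0.093, 0.667], [0.074, -0.996, 0.057], [0.669, 0.007, -0.743]]
ft_force: [-0.2, -0.1, 0.3]
grip_width: 0.0272
time_s: 19.6
position: [0.4469, 0.3278, 0.0968]
tool_rot: [[0.739, 0.094, 0.667], [0.075, -0.996, 0.058], [0.669, 0.007, -0.743]]
ft_force: [0.4, 0.3, 0.1]
grip_width: 0.0274
[ 31.699   27.4496 110.347  -79.44    17.8623  98.8366] [[ 0.7391  0.094   0.667 ]
 [ 0.0747 -0.9955  0.0575]
 [ 0.6695  0.0073 -0.7428]] [ 0.0011  0.0002 -0.0033]
```

```bash
python3 -m crank '[0,0,0,0,0,0,0, 0,0,0,0,0,0,0, 0,0,0,0,0,0,0, 0,0,0,0,0,0,0]' 25; python3 -m crank '[-0.009,0.0868,0,0.0009,0.0001,0.0104,0, -0.009,0.0868,0,0.0027,0.0003,0.0101,0, -0.009,0.0868,0,0.0044,0.0005,0.0095,0, 0,0,0,0,0,0,0]'
python3 -c "
from h import *
o=observe();R=np.array(o['tool_rot']);print(o['q'],R[:,2])"
```

```text
time_s: 20.0
position: [0.4478, 0.3281, 0.0978]
tool_rot: [[0.737, 0.094, 0.669], [0.074, -0.996, 0.058], [0.672, 0.007, -0.741]]
ft_force: [4.4, -1.6, 6.1]
grip_width: 0.0129
time_s: 20.4
position: [0.4501, 0.3239, 0.1101]
tool_rot: [[0.817, 0.078, 0.572], [0.08, -0.997, 0.023], [0.571, 0.027, -0.82]]
ft_force: [-31.8, 22.3, 1.4]
grip_width: 0.0132
[ 30.3704  25.2564 105.2132 -42.2779  23.6224  60.7386] [ 0.5716  0.0225 -0.8202]
```

```bash
python3 -m crank '[0,0,0,0,0,0,0, 0,0,0,0,0,0,0]'; python3 -m crank '[0,0,0,0,0.003,0.004,0, 0,0,0,0,0,0,0]';python3 -c "
from h import *
o=observe();R=np.array(o['tool_rot']);print(o['q'],R)"
```

```text
time_s: 20.6
position: [0.4501, 0.3239, 0.1101]
tool_rot: [[0.815, 0.079, 0.574], [0.081, -0.996, 0.023], [0.574, 0.028, -0.819]]
ft_force: [-28.2, 19.9, 3.7]
grip_width: 0.013
time_s: 20.8
position: [0.4505, 0.3242, 0.1134]
tool_rot: [[0.817, 0.075, 0.572], [0.081, -0.997, 0.015], [0.571, 0.034, -0.82]]
ft_force: [-19.7, 3.3, 1.1]
grip_width: 0.0129
[ 30.5835  25.0418 104.7378 -41.827   24.6086  60.2451] [[ 0.8169  0.0751  0.5719]
 [ 0.0809 -0.9966  0.0154]
 [ 0.5711  0.0337 -0.8202]]
```

```bash
python3 -m crank '[-0.006,0.06,0,0.0008,0.001,0.005,0, -0.006,0.06,0,0.0015,0.001,0.005,0, -0.006,0.06,0,0.0024,0.0005,0.0046,0, -0.006,0.06,0,0.0028,0.0003,0.0045,0, 0,0,0,0,0,0,0]';python3 -c "
from h import *
o=observe();R=np.array(o['tool_rot']);print(o['q'],R[:,2])"
```

```text
time_s: 21.3
position: [0.4591, 0.3256, 0.1331]
tool_rot: [[0.93, 0.082, 0.357], [0.091, -0.996, -0.008], [0.355, 0.04, -0.934]]
ft_force: [-12.5, -9.4, 4.2]
grip_width: 0.013
[ 27.6489  24.512   94.0582 -14.4673  43.8624  31.419 ] [ 0.357  -0.0084 -0.9341]
```

```bash
python3 -m crank '[-0.009,0.0868,0,0.0068,0.0007,0.0079,0, -0.009,0.0868,0,0.0081,0.0008,0.0066,0, -0.009,0.0868,0,0.0091,0.0009,0.0051,0, -0.009,0.0868,0,0.0098,0.001,0.0034,0, -0.009,0.0868,0,0.0103,0.0011,0.0016,0, 0,0,0,0,0,0,0, 0,0,0,0,0,0,0]';python3 -c "
from h import *
o=observe();R=np.array(o['tool_rot']);print(o['q'],R[:,2])"
```

```text
time_s: 22.0
position: [0.5067, 0.3314, 0.1598]
tool_rot: [[0.993, 0.101, -0.057], [0.099, -0.994, -0.048], [-0.062, 0.042, -0.997]]
ft_force: [2.4, -6.6, 3.7]
grip_width: 0.0128
[22.5213 33.0388 69.676  -1.3097 81.3774 17.0114] [-0.0572 -0.0482 -0.9972]
```

```bash
python3 -m crank '[-0.009,0.0868,0,0.0104,0.0011,-0.0009,0, -0.009,0.0868,0,0.0101,0.001,-0.0027,0, -0.009,0.0868,0,0.0094,0.001,-0.0044,0, -0.009,0.0868,0,0.0086,0.0009,-0.006,0, -0.009,0.0868,0,0.0074,0.0008,-0.0074,0, 0,0,0,0,0,0,0, 0,0,0,0,0,0,0]';python3 -c "
from h import *
o=observe();R=np.array(o['tool_rot']);print(o['q'],R[:,2])"
```

```text
time_s: 22.7
position: [0.5529, 0.3368, 0.1374]
tool_rot: [[0.875, 0.119, -0.47], [0.087, -0.992, -0.09], [-0.477, 0.038, -0.878]]
ft_force: [6.2, -1.8, -0.9]
grip_width: 0.0128
[ 19.3354  49.2166  45.2064   4.4407 113.834   13.8122] [-0.47   -0.0899 -0.8781]
```

```bash
python3 -m crank '[-0.009,0.0868,0,0.006,0.0006,-0.0086,0, -0.009,0.0868,0,0.0044,0.0005,-0.0095,0, -0.005,0.05,0,0.0027,0.0003,-0.0101,0, 0,0,0,0.0009,0.0001,-0.0104,0, 0,0,0,0,0,0,0, 0,0,0,0,0,0,0]';python3 -m crank '[0,0,0,0,0,-0.003,0, 0,0,0,0,0,0,0]'
```

```text
time_s: 23.3
position: [0.5653, 0.3387, 0.0999]
tool_rot: [[0.745, 0.129, -0.655], [0.075, -0.991, -0.11], [-0.663, 0.033, -0.748]]
ft_force: [-4.6, -1.3, 3.6]
grip_width: 0.0127
time_s: 23.5
position: [0.5654, 0.3387, 0.0997]
tool_rot: [[0.745, 0.129, -0.654], [0.075, -0.991, -0.11], [-0.663, 0.033, -0.748]]
ft_force: [-4.2, -2.4, 18.6]
grip_width: 0.0132
```

```bash
python3 -m crank '[0,0,0,0,0,-0.002,0, 0,0,0,0,0,0,0, 0,0,0,0,0,0.003,0, 0,0,0,0,0,0,35, 0,0,0,0,0,0,35, 0,0,0,0,0,0,35, 0,0,0,0,0,0,35]'; python3 -m crank '[0,0,0,0.013,0.0022,0.015,35, 0,0,0,0.02,0.0034,0.0225,35, 0,0,0,0.02,0.0034,0.0225,35, 0,0,0,0.02,0.0034,0.0225,35, 0,0,0,0,0,0.04,35, 0.012,-0.12,0,0,0,0.04,35, 0.012,-0.12,0,-0.04,0,0.04,35, 0.012,-0.12,0,-0.04,-0.02,0.03,35, 0.012,-0.12,0,-0.04,-0.03,0,35, 0.012,-0.12,0,-0.01,-0.04,0,35, 0,0,0,0,0,0,35, 0,0,0,0,0,0,35]'
python3 - <<'E'
from h import *
w=get_image("wrist");s=get_image("scene");t=get_image("top")
c=np.zeros((600,800,3),np.uint8)
c[:300,:400]=cv2.resize(w["frame"][:,:,::-1],(400,300),interpolation=cv2.INTER_AREA)
c[:300,400:]=cv2.resize(t["frame"][:,:,::-1],(400,300),interpolation=cv2.INTER_AREA)
c[300:,:400]=crop(s,280,120,140,105,400/140)[:300,:400]
c[300:,400:]=crop(t,78,150,140,105,400/140)[:300,:400]
cv2.imwrite("pics/end.png",c)
E
```

```text
time_s: 24.2
position: [0.5665, 0.3381, 0.096]
tool_rot: [[0.746, 0.126, -0.654], [0.072, -0.991, -0.11], [-0.662, 0.035, -0.748]]
ft_force: [-1.3, -0.3, 0.0]
grip_width: 0.0299
time_s: 25.4
position: [0.4928, 0.2516, 0.3128]
tool_rot: [[0.987, 0.1, -0.127], [0.094, -0.994, -0.048], [-0.131, 0.035, -0.991]]
ft_force: [0.7, -0.8, -0.7]
grip_width: 0.0299
```

View pics/end.png

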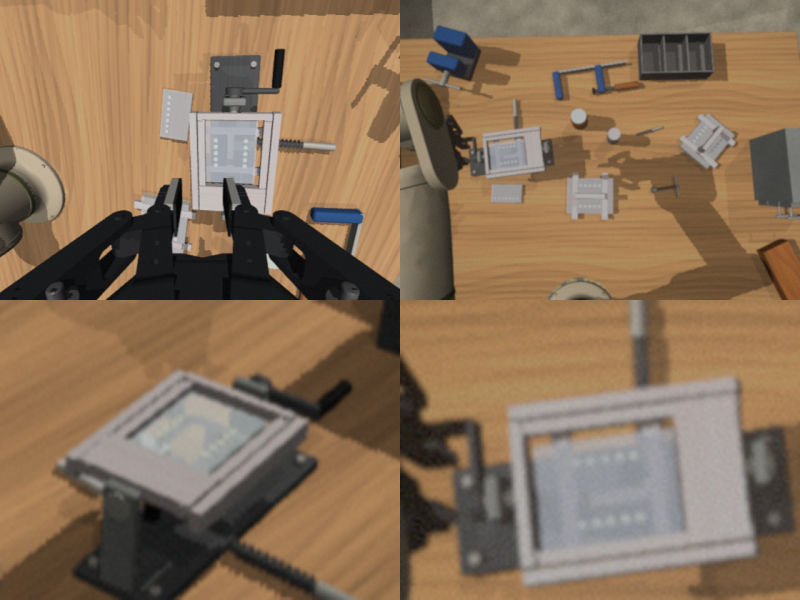

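The cradle is upside down with its crank pin on the +x side, the carrier hangs in the pocket, and the bystanders look unmoved. I'm handing in.

```bash
python3 -c "
from rig import *
print(observe()['ft_force']);print(close_job())"
```

```text
[-0.56232116  0.56062348 -0.11622105]
the job is handed in; nothing more can be done
None
```

I completed the whole sequence and handed the job in at about 25 s of the 72 s allowed; the system gives no verdict.

1. **Latch opened:** it started about 17 mm along its travel, and I slid it to the open stop.
2. **Carrier seated:** I used the smallest of the three look-alikes. The last picture before latching showed it square in the pocket, within about 2 mm of the expected handle position.
3. **Latch shut:** it travelled 23.8 of 24 mm and met its stop, where I pushed to 22 N.
4. **Tug:** the handle came up against a hard stop at about 27 N wrist force, and the latch held.
5. **Crank swung over:** I took it over the top until the stop pushed back with about 19 N, then let go and moved clear.

**Last checks:** the final pictures show the cradle inverted, the carrier hanging inside it and the bystanders where they were by eye. Wrist force was under 1 N with the arm clear. I did not measure the latch again after the turn.

**What did not go smoothly:** the first few degrees of the swing lagged near an awkward wrist pose. Side force reached about 39 N at the wrist, and the fingers slid about 4 mm along the crank pin. I slowed down and corrected it. Early knob measurements also differed by up to 18 mm, because I first misread which part was the knob's top; the grasp itself was good.

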